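# Fit the D-bore drive gear on a gearmotor's shaft

## Task

Pick up the orange gear, turn it until the flat in its bore matches the flat of the gearmotor's D-shaft, and slide it, hub up, fully home against the shoulder; then let go and leave it there. Feel for the match rather than forcing the gear down, and leave the other gears and tools on the bench where they are.

Things in the scene. Friction and masses are not known exactly. Their poses are not given: they have to be found in the camera images.
- drive_gear: Orange plastic spur gear, about 90 g, 69 mm over the teeth, lying on the bench hub up: a toothed disc 12 mm thick, above it a round hub 36 mm in diameter rising to 40 mm above the underside (grip the hub). A white stripe on disc and hub top marks its -x side, where the bore's flat is. Origin at the centre of the underside, z up out of the hub.
- bore (a point): Mouth of the gear's through bore, on its axis at the underside (same point and axes as the gear's origin). The bore is 22 mm in diameter with a D flat all along it, 5 mm from the axis on the gear's own -x side. The round part of the mouth has a 1.5 mm bevel, the flat's edge is square.
- gearmotor: Gearmotor bolted down in a stand, never moves: aluminium base 130 x 130 x 12 mm, grey gearbox 80 x 80 mm, its top 82 mm above the bench, black motor barrel out to its own +x side, yellow dash on the gearbox top at its -x side. Origin at the centre of the base's underside, on the axis of the upright shaft; z up. Pushing the gear on it or its shaft with over 100 N is forcing.
- shaft_end (a point): Centre of the upright steel D-shaft's end, 116 mm above the bench. Shaft 20 mm in diameter, 30 mm long, round edge of the end bevelled 1.5 mm, flat 4 mm from the axis. Axes are the gearmotor's: the way the flat faces is NOT measured. It is the gearmotor's own -x (yellow dash) give or take 0.9 rad, new each time; look or feel for it. The shaft turns only stiffly (0.4 N m).
- shoulder (a point): Shaft axis at the top of the dark 32 mm shoulder disc, 86 mm above the bench, where the fitted gear's underside rests. Gear and shaft match when their flats face the same way within about 0.1 rad, axes within 1 mm; else the gear rests on the shaft's end. A 5 N press is enough: once matched the gear slides 30 mm down freely.
- plain_gear: Grey spur gear of the same size as the orange one but with a plain 14 mm round bore: not the part to fit. Loose. Origin at the centre of its underside.
- idler_gear: Small brass gear, 43 mm across, 14 mm thick, lying flat. Loose bystander. Origin at the centre of its underside.
- screwdriver: Yellow-handled screwdriver, 190 mm long, lying along its own x. Loose bystander.
- wrench: Steel open-end wrench, 160 mm long, lying along its own x. Loose bystander.
- tape_roll: Amber roll of tape, 90 mm across, 25 mm high, lying flat. Loose bystander.
- g_clamp: Orange G-clamp lying flat, about 145 by 90 mm, 20 mm high. Loose bystander.
- pliers: Pliers with yellow handles, about 180 mm long, 16 mm high, lying along its own x. Loose bystander.

How it is judged:
At the end, for the whole second after the job is handed in: The orange gear is on the D-shaft, hub up, its underside within 2.5 mm of the shoulder, centred within 3 mm, tilted less than 4 degrees, at rest and released (z of drive_gear in the frame of shoulder between -0.003 and 0.0025 m and horizontal distance between drive_gear and shoulder below 0.003 m and angle between drive_gear's own z axis and vertical below 0.07 rad and linear speed of drive_gear below 0.02 m/s); the robot touches nothing.
It fails at once if the gear is forced: pushed against the shaft or gearmotor with more than 100 N (contact force between drive_gear and gearmotor above 100 N).
It fails at once if another gear or a tool is moved by more than 25 mm (distance of any of plain_gear, idler_gear, screwdriver, wrench, tape_roll, g_clamp, pliers from where it was at the start of the episode above 0.025 m).
It also fails if it takes over 67 s, if anything falls off the work surface, if the arm or the gripper's body presses on something with over 40 N, if the wrist force passes 120 N, or if a joint passes its speed limit or range.

## Robot

A 6-joint arm with a two-finger parallel gripper is mounted at the origin on the work surface. World frame = base frame: x ahead of the robot, y to its left, z up, the work surface at z = 0. Lengths are in m, angles in rad, forces in N, time in s.
With the tool pointing down it reaches from about 0.375 to 0.9 m from the base axis. Payload 3.1 kg.
Tool frame: the origin (TCP) lies at the very end of the fingers, on their centre line; the grasp point (between the pads) lies 19 mm behind it; z points along the fingers, y is the line along which they close (so a half turn about z gives the same grasp; the last joint's range is limited). The gripper opens to 87 mm and grips with 3 to 60 N. Pads are 19 mm wide; open, the fingers measure 117 mm over their backs; the gripper's body (75 mm by 190 mm) begins 51 mm behind the grasp point.
Start: joints at [1.163, 0.527, 1.433, -0, 1.181, -0.178], TCP at [0.142, 0.609, 0.223] pointing down, gripper open.
Joint ranges: [-3.08, 3.08], [-0.75, 2.2], [0.22, 2.44], [-1.43, 4.57], [0, 2.65], [-2.85, 2.85]. Speed limits (rad/s): [2.79, 2.79, 3.14, 3.14, 3.14, 3.14].

## Interface

Orientations are given as a unit quaternion [x, y, z, w].
In Python, from rig import robot gives the robot as it stands. The module is installed in compiled form; this text tells all that it offers.
- The arm moves only by the tool servo_tool, never from a script. Its argument "rows" is one flat list of numbers, 5 for each row, row after row: the closure, from -1 (fully open) to 1 (shut), so that 0 is half open, then the shift along the tool's x, y, z in m, then the turn about the tool's z in degrees. A call has 1 to 5 rows; each row shifts and turns the commanded pose from where the row before left it, along the tool's axes as they then stand; what a row does not reach is not made up. A row lasts 1/12 s, in which the tool goes at most 41.7 mm and 7.16 degrees, less where a joint would pass 70% of its speed; a pose out of reach is approached as far as the arm can. A call with a gripper value outside its range is refused whole. The fingers move at their own pace and stop on an object; "newtons" is the grip in N (left out, the last holds). Time passes only in rows, so rows that do not move let the fingers close. It gives the time, the measured TCP pose, the force, the opening and the grip force at its end, in the units of the state.
- robot.get_obs(): the state, without advancing time (a new reading comes with each control period).
- robot.camera(name): name is "scene" or "top"; returns a dict with "pixels" (480x640x3 uint8, red, green, blue), "intrinsics" (3x3 intrinsics, pixels), "rvec" (rotation vector, rad) and "tvec" (3), from world to camera coordinates, as OpenCV has them. Camera axes: x right, y down, z forward; pixel columns grow to the right and rows downward; lengths in m; the calibration is good to about 2 mm. A picture is of the moment at which its call begins. There is no depth.
- robot.hand_in(): hands the job in; it is judged then, once.
Trained networks look in a picture, given as the dict that the camera call returned (one of the last four; its "shot" number tells which), for a name from the list of things; names that differ only in an ending like _2 or _b are one class to them, and where a whole thing is asked for, a point or a joint stands for the part that bears it (a point fixed in the world has none). Each returns a list of dicts, best first, with "score" (0 to 1); they miss things now and then, are a little off and sometimes report something else, mostly with a low value. They report only what shows in the picture. A call takes as long as a camera call.
- robot.spot_in(picture, query): "at" ([x, y, z] in m, in world coordinates, good to about 4 mm: the middle of the surface that is visible of it).
- robot.outline_of(picture, query): "region" (480x640 bool, what is visible of it).
- robot.place_of(picture, query): "at" ([x, y, z] in m, in world coordinates, good to about 4 mm: a listed point, or the origin of a listed thing).
The state is a dict: "time": time; "q": joint angles; "joint_velocities": joint speeds; "joint_torque": joint torques, N m; "position": TCP position; "tool_rot": TCP orientation; "ft_force": force on the tool from outside, world axes, zero at the start; "moment": the same for the moment, N m; "grip_width": finger opening in m; "grip_force": force on a finger pad.
Only numpy, scipy, OpenCV 4.12 (cv2) and the standard library are available. Lean on these libraries where they do the work, as an engineer would, in place of code of your own. Each camera call takes 0.05 s, during which the arm holds its last target. There are 200 camera calls.

## Working session

There is one attempt and no reset: what is moved stays moved. The work goes in short steps, Python scripts to look and compute and a tool call to move; the robot and the scene stay as the last step left them, time stands still between calls to the robot, and variables do not carry over. Pictures are saved under pics/ and viewed, at most 10 in all, crops included, and the job is handed in when it is done.

Besides the shell and the picture viewer there is one more tool, called after "Call:" as name(argument=value, ...), one argument or row to a line, values as JSON. servo_tool: Moves the arm, as the interface text tells. Its arguments: {"type":"object","properties":{"rows":{"type":"array","items":{"type":"number"}},"newtons":{"type":"number"}},"required":["rows"]}

```bash
mkdir -p pics; cat > h.py <<'E'
import numpy as np, cv2
from scipy.spatial.transform import Rotation as R
from rig import robot
def proj(c,P):
    return cv2.projectPoints(np.array(P,float).reshape(-1,3),np.array(c["rvec"],float),np.array(c["tvec"],float),np.array(c["intrinsics"],float),None)[0].reshape(-1,2)
def back(c,uv,z):
    K=np.array(c["intrinsics"]);Rm=cv2.Rodrigues(np.array(c["rvec"],float))[0];t=np.array(c["tvec"],float).ravel()
    o=-Rm.T@t; d=Rm.T@np.linalg.inv(K)@np.array([uv[0],uv[1],1.]); return o+d*(z-o[2])/d[2]
def save(c,n,crop=None,s=1):
    im=c["pixels"][:,:,::-1]
    if crop: x0,y0,x1,y1=crop; im=im[y0:y1,x0:x1]
    cv2.imwrite("pics/"+n,cv2.resize(im,None,fx=s,fy=s,interpolation=cv2.INTER_CUBIC))
E
python3 - <<'E'
from h import *
o=robot.get_obs(); print({k:np.round(v,3) for k,v in o.items()}); print(R.from_quat(o["tool_rot"]).as_matrix().round(3))
for n in("top","scene"):
    c=robot.camera(n); save(c,n+".png")
    print(n,(-cv2.Rodrigues(np.array(c["rvec"],float))[0].T@np.array(c["tvec"],float).ravel()).round(3))
    for q in("drive_gear","bore","gearmotor","shaft_end","shoulder","plain_gear"):
        print(q,[(np.round(d["at"],4),round(d["score"],2),proj(c,d["at"]).round()[0]) for d in robot.place_of(c,q)][:2])
E
```

```text
{'time': np.float64(0.0), 'q': array([ 1.162,  0.528,  1.434, -0.   ,  1.181, -0.178]), 'joint_velocities': array([-0.001,  0.002,  0.   , -0.   ,  0.001,  0.   ]), 'joint_torque': array([ 1.0000e-03, -4.4004e+01, -1.7659e+01,  6.4000e-02,  5.8000e-02,
       -0.0000e+00]), 'position': array([0.142, 0.608, 0.222]), 'tool_rot': array([ 0.115,  0.993, -0.001, -0.   ]), 'ft_force': array([-0.469, -0.692,  0.122]), 'moment': array([-0.024,  0.001, -0.008]), 'grip_force': np.float64(0.0), 'grip_width': np.float64(0.087)}
[[-0.974  0.228 -0.001]
 [ 0.228  0.974 -0.002]
 [ 0.    -0.002 -1.   ]]
top [ 3.950e-01 -1.000e-03  1.109e+00]
drive_gear [(array([0.5548, 0.2255, 0.0019]), 0.79, array([214., 240.])), (array([0.5594, 0.2256, 0.0017]), 0.41, array([214., 238.]))]
bore [(array([0.5588, 0.2252, 0.0012]), 0.88, array([214., 238.]))]
gearmotor [(array([ 0.5094, -0.2446,  0.0024]), 0.66, array([408., 262.]))]
shaft_end [(array([ 0.5098, -0.2427,  0.1163]), 0.77, array([418., 257.]))]
shoulder [(array([ 0.5095, -0.2443,  0.0822]), 0.81, array([415., 259.]))]
plain_gear [(array([ 0.492 ,  0.01  , -0.0025]), 0.69, array([303., 267.]))]
scene [1.027 0.42  1.091]
drive_gear [(array([ 5.559e-01,  2.231e-01, -1.000e-04]), 0.68, array([388., 322.]))]
bore [(array([0.5609, 0.2243, 0.    ]), 0.65, array([387., 324.])), (array([0.7058, 0.1787, 0.0012]), 0.34, array([333., 353.]))]
gearmotor [(array([ 0.5077, -0.2449, -0.0019]), 0.87, array([270., 206.]))]
shaft_end [(array([ 0.5099, -0.2452,  0.1125]), 0.88, array([266., 180.])), (array([ 0.5064, -0.2431, -0.0017]), 0.59, array([271., 206.]))]
shoulder [(array([ 0.5118, -0.2432,  0.0825]), 0.97, array([267., 188.]))]
plain_gear []
```

View pics/top.png

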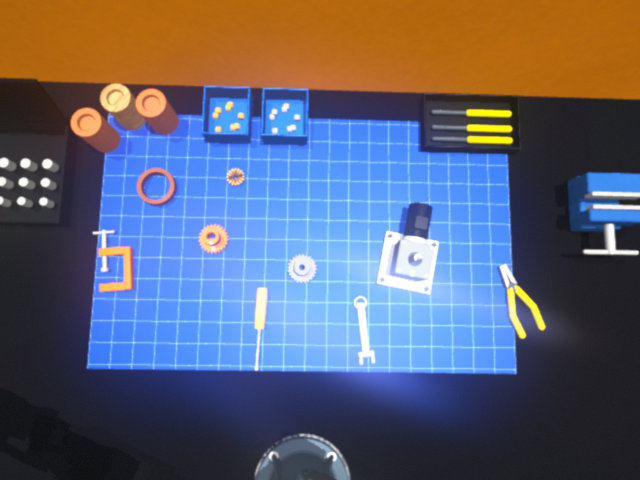

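View pics/scene.png

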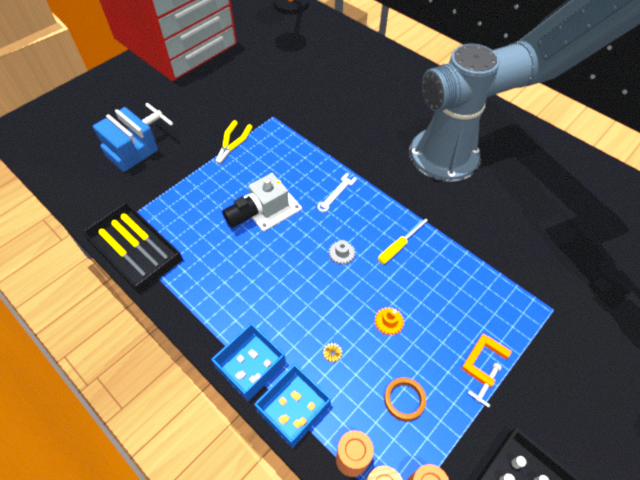

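```bash
python3 - <<'E'
import cv2,numpy as np
t=cv2.imread("pics/top.png")
f=lambda im,x,y,r:cv2.resize(im[y-r:y+r,x-r:x+r],(395,395),interpolation=cv2.INTER_CUBIC)
s=cv2.imread("pics/scene.png")
cv2.imwrite("pics/crop.png",np.hstack([f(t,214,238,24),f(t,416,258,24)]))
E
```

```text
(no output)
```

View pics/crop.png

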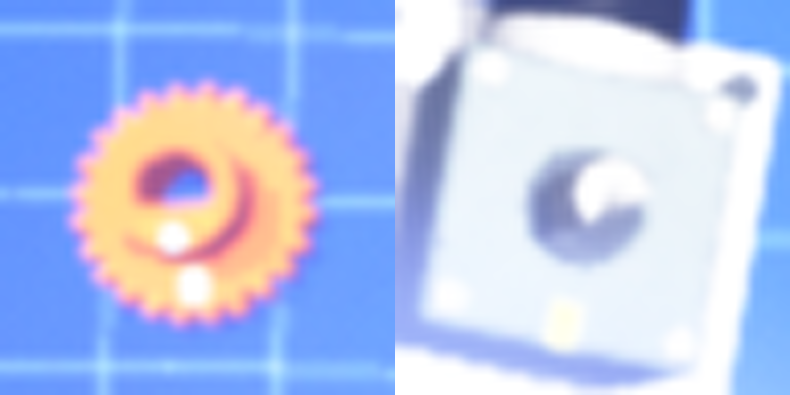

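The top view shows the orange gear at pixel (214,238), with its stripe pointing down the image, roughly world -x. The gearmotor is at (416,258), its dash towards the bottom of the image and its motor up and slightly right. The way to the gear is clear. Next I'll magnify the shaft end.

```bash
python3 - <<'E'
from h import *
S=[];A={k:[] for k in("drive_gear","bore","shaft_end","shoulder","gearmotor")}
ims={"top":[],"scene":[]}
for i in range(4):
    for n in("top","scene"):
        c=robot.camera(n); ims[n].append(c["pixels"].astype(float))
        if n=="top": ct=c
        else: cs=c
        for q in A:
            r=robot.place_of(c,q)
            if r and r[0]["score"]>.5: A[q].append(r[0]["at"])
for q in A: print(q,np.median(A[q],0).round(4),np.std(A[q],0).round(4),len(A[q]))
sh=np.median(np.vstack([np.array(A["shaft_end"])[:,:2],np.array(A["shoulder"])[:,:2]]),0)
out=[]
for n,c in(("top",ct),("scene",cs)):
    im=np.mean(ims[n],0); u,v=proj(c,[*sh,.116])[0]; print(n,u,v)
    x,y=int(u),int(v); p=im[y-10:y+10,x-10:x+10].mean(2)
    p=np.clip((p-p.min())/(p.max()-p.min())*255,0,255).astype(np.uint8)
    p=cv2.resize(p,(400,400),interpolation=cv2.INTER_CUBIC); p=cv2.cvtColor(p,cv2.COLOR_GRAY2BGR)
    for a in (0,): 
        th=np.linspace(0,2*np.pi,60); P=np.c_[sh[0]+.01*np.cos(th),sh[1]+.01*np.sin(th),0*th+.116]
        uv=((proj(c,P)-[x-10,y-10]+.5)*20).astype(int); cv2.polylines(p,[uv],True,(0,0,255),1)
        for vec,col in(([-.02,0],(0,255,0)),([0,-.02],(255,0,0))):
            q=((proj(c,[[*sh,.116],[sh[0]+vec[0],sh[1]+vec[1],.116]])-[x-10,y-10]+.5)*20).astype(int); cv2.line(p,tuple(map(int,q[0])),tuple(map(int,q[1])),col,1)
    out.append(p)
cv2.imwrite("pics/shaft.png",np.hstack(out))
# gear stripe
c=ct; im=np.mean(ims["top"],0)
w=(im.min(2)>200); u,v=proj(c,[.557,.225,.02])[0]; x,y=int(u),int(v)
ys,xs=np.nonzero(w[y-20:y+20,x-20:x+20]); print([(a+x-20,b+y-20) for a,b in zip(xs,ys)])
g=robot.outline_of(ct,"drive_gear")[0]["region"]; ys,xs=np.nonzero(g); print("gear c",xs.mean(),ys.mean(),np.ptp(xs),back(ct,(xs.mean(),ys.mean()),.012))
E
```

```text
drive_gear [0.5546 0.2234 0.0008] [0.0219 0.0698 0.002 ] 8
bore [0.5589 0.2254 0.0009] [0.0013 0.002  0.0012] 8
shaft_end [ 0.5111 -0.2434  0.1131] [0.0018 0.0013 0.0015] 8
shoulder [ 0.509  -0.242   0.0844] [0.0662 0.1387 0.0308] 8
gearmotor [ 5.092e-01 -2.440e-01 -3.000e-04] [0.001  0.0019 0.0028] 8
top 418.1151919018695 256.6325382950639
scene 266.34849551792416 179.7477764203092
[(np.int64(204), np.int64(228)), (np.int64(204), np.int64(229)), (np.int64(203), np.int64(230)), (np.int64(215), np.int64(238)), (np.int64(211), np.int64(239)), (np.int64(210), np.int64(241)), (np.int64(211), np.int64(241)), (np.int64(209), np.int64(242)), (np.int64(210), np.int64(242)), (np.int64(211), np.int64(242)), (np.int64(212), np.int64(242)), (np.int64(209), np.int64(243)), (np.int64(210), np.int64(243)), (np.int64(211), np.int64(243)), (np.int64(212), np.int64(243)), (np.int64(210), np.int64(244)), (np.int64(211), np.int64(244)), (np.int64(202), np.int64(246)), (np.int64(213), np.int64(246)), (np.int64(214), np.int64(246)), (np.int64(212), np.int64(247)), (np.int64(213), np.int64(247)), (np.int64(214), np.int64(247)), (np.int64(211), np.int64(248)), (np.int64(212), np.int64(248)), (np.int64(213), np.int64(248)), (np.int64(214), np.int64(248)), (np.int64(215), np.int64(248)), (np.int64(212), np.int64(249)), (np.int64(213), np.int64(249)), (np.int64(214), np.int64(249)), (np.int64(215), np.int64(249)), (np.int64(212), np.int64(250)), (np.int64(213), np.int64(250)), (np.int64(214), np.int64(250))]Traceback (most recent call last):
  File "<stdin>", line 31, in <module>
IndexError: list index out of range
```

View pics/shaft.png

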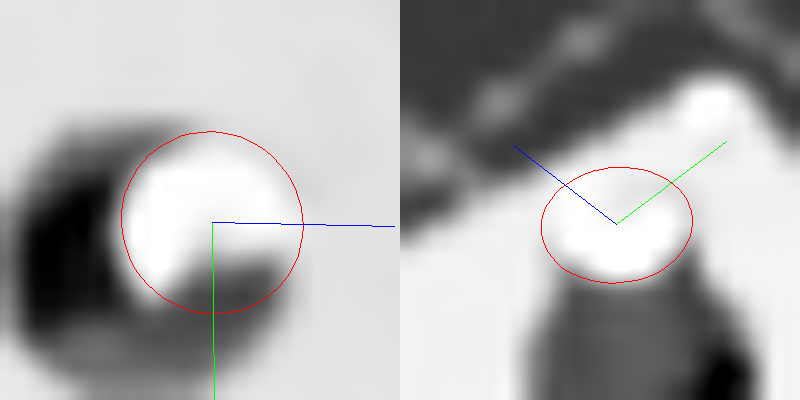

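The left half (top view) shows the shaft's bright D with its flat edge running from (150,305) to (295,245). The flat therefore faces down and to the right, about 22° from world -x towards -y. I'll refine both angles with a numeric fit.

```bash
python3 - <<'E'
from h import *
from scipy.optimize import minimize
c=robot.camera("top"); im=c["pixels"].astype(float)
a,b=back(c,(213.3,248.2),.012),back(c,(210.7,242.5),.04); g=np.array([.5585,.2254])
print("stripes",a[:2],b[:2])
for p,q in((a[:2],b[:2]),(a[:2],g),(b[:2],g)):
    d=q-p; print("gear yaw deg",np.degrees(np.arctan2(d[1],d[0])),np.hypot(*d))
G=im.mean(2)
u0,v0=409,248; patch=G[v0:v0+18,u0:u0+18]
def model(p,S=8):
    x,y,yaw=p
    t=np.linspace(0,2*np.pi,240); X=np.c_[np.cos(t),np.sin(t)]*.01
    X[:,0]=np.maximum(X[:,0],-.004)
    Rm=np.array([[np.cos(yaw),-np.sin(yaw)],[np.sin(yaw),np.cos(yaw)]])
    P=np.c_[X@Rm.T+[x,y],np.full(240,.116)]
    uv=(proj(c,P)-[u0,v0]+.5)*S
    m=np.zeros((18*S,18*S)); cv2.fillPoly(m,[np.round(uv*16).astype(np.int32)],1,shift=4)
    return cv2.resize(cv2.GaussianBlur(m,(0,0),.6*S),(18,18),interpolation=cv2.INTER_AREA),None
# compare in shaft vicinity: bright vs dark shoulder; restrict to a window where background is dark (left/below)
def cost(p):
    m,_=model(p); yy,xx=np.mgrid[0:18,0:18]
    uc=proj(c,[p[0],p[1],.116])[0]-[u0,v0]
    w=(np.hypot(xx-9.5,yy-8.8)<6.2)
    A=np.c_[m[w],np.ones(w.sum())]; r=np.linalg.lstsq(A,patch[w],rcond=None)
    return r[1][0]
best=[]
for yaw in np.radians(np.arange(-60,61,10)):
    r=minimize(cost,[.511,-.2434,yaw],method="Nelder-Mead",options=dict(initial_simplex=[[.511,-.2434,yaw],[.513,-.2434,yaw],[.511,-.2414,yaw],[.511,-.2434,yaw+.15]]))
    best.append((r.fun,*r.x[:2],np.degrees(r.x[2])))
for x in sorted(best)[:4]: print(np.round(x,4))
E
```

```text
stripes [0.53274166 0.22328886] [0.54246008 0.2241919 ]
gear yaw deg 5.308716750571259 0.009760289054732214
gear yaw deg 4.685453050837189 0.025844710399129882
gear yaw deg 4.307273007036433 0.0160853492002382
[ 4.34159701e+04  5.11000000e-01 -2.45300000e-01  5.77820000e+00]
[ 4.3426873e+04  5.1100000e-01 -2.4530000e-01  6.6674000e+00]
[ 4.34301051e+04  5.11000000e-01 -2.45200000e-01  6.12260000e+00]
[ 4.34324928e+04  5.11000000e-01 -2.45300000e-01  7.18670000e+00]
```

```bash
cat > fit.py <<'E'
from h import *
c=robot.camera("top"); G=c["pixels"].astype(float).mean(2)
u0,v0,N,S=405,245,22,8; patch=G[v0:v0+N,u0:u0+N]
def poly(X,z): return (proj(c,np.c_[X,np.full(len(X),z)])-[u0,v0]+.5)*S
def fill(uv):
    m=np.zeros((N*S,N*S)); cv2.fillPoly(m,[np.round(uv*16).astype(np.int32)],1,shift=4); return m
t=np.linspace(0,2*np.pi,120); C=np.c_[np.cos(t),np.sin(t)]
yy,xx=np.mgrid[0:N*S,0:N*S]/(N*S)-.5
def cost(x,y,yaw):
    D=C*.01; D=np.c_[np.maximum(D[:,0],-.004),D[:,1]]
    Rm=np.array([[np.cos(yaw),-np.sin(yaw)],[np.sin(yaw),np.cos(yaw)]]); D=D@Rm.T+[x,y]
    tp,bt=poly(D,.116),poly(D,.086)
    top=fill(tp); wall=np.clip(fill(cv2.convexHull(np.vstack([tp,bt]).astype(np.float32))[:,0])-top,0,1)
    sh=fill(cv2.convexHull(np.vstack([poly(C*.016+[x,y],.086),poly(C*.016+[x,y],.082)]).astype(np.float32))[:,0]); sh=np.clip(sh-wall-top,0,1)
    ms=[top,wall,wall*xx,wall*yy,sh,sh*xx,sh*yy,sh*xx*yy,np.ones_like(top)-np.clip(sh+wall+top,0,1)]
    A=np.array([cv2.resize(cv2.GaussianBlur(m,(0,0),.5*S),(N,N),interpolation=cv2.INTER_AREA).ravel() for m in ms]).T
    b=patch.ravel(); s=np.linalg.lstsq(A,b,rcond=None)[0]
    return np.minimum((A@s-b)**2,40**2).sum()
res=[(min((cost(x,y,np.radians(d)),x,y) for x in np.arange(.508,.5141,.0015) for y in np.arange(-.247,-.2399,.0015)),d) for d in range(-70,75,6)]
for r in sorted(res)[:7]: print(np.round(r[0],4),r[1])
E
python3 fit.py
```

```text
[ 1.56729678e+04  5.09500000e-01 -2.42500000e-01] 26
[ 1.5860656e+04  5.0950000e-01 -2.4250000e-01] 20
[ 1.73889067e+04  5.09500000e-01 -2.42500000e-01] 32
[ 1.79637127e+04  5.09500000e-01 -2.42500000e-01] 14
[ 2.06824557e+04  5.09500000e-01 -2.42500000e-01] 38
[ 2.11032643e+04  5.09500000e-01 -2.42500000e-01] 8
[ 2.40718831e+04  5.09500000e-01 -2.42500000e-01] 44
```

Shaft yaw comes out at about 23° with the axis near (0.510, -0.243). The gear's yaw is about 4.7° at (0.5585, 0.2254). Moving above the gear.

Call:
servo_tool(
  rows=[-1,-0.033,-0.0185,0,0,-1,-0.033,-0.0185,0,0,-1,-0.033,-0.0185,0,0,-1,-0.033,-0.0185,0,0,-1,-0.033,-0.0185,0,0],
  newtons=25,
)

```text
time: 3.67
position: [0.2828, 0.4798, 0.2227]
tool_rot: [0.114, 0.993, 0.0, 0.0]
ft_force: [0.5, 0.6, -0.4]
grip_width: 0.087
grip_force: 0.0
```

Call:
servo_tool(
  rows=[-1,-0.033,-0.0185,0,0,-1,-0.033,-0.0185,0,0,-1,-0.033,-0.0185,0,0,-1,-0.033,-0.0185,0,0,-1,-0.033,-0.0185,0,0],
)

```text
time: 4.08
position: [0.4227, 0.3519, 0.2228]
tool_rot: [0.115, 0.993, 0.0, 0.0]
ft_force: [0.2, 0.4, -0.0]
grip_width: 0.0872
grip_force: 0.0
```

Call:
servo_tool(
  rows=[-1,-0.033,-0.0185,0,0,-1,-0.033,-0.0185,0.02,0,-1,-0.033,-0.0185,0.03,0,-1,-0.033,-0.0185,0.03,0,-1,0,0,0,0],
)

```text
time: 4.5
position: [0.5273, 0.2539, 0.1468]
tool_rot: [0.117, 0.993, -0.002, -0.002]
ft_force: [-0.7, -0.7, -0.9]
grip_width: 0.0867
grip_force: 0.0
```

Call:
servo_tool(
  rows=[-1,-0.0245,-0.014,0.02,0,-1,-0.0124,-0.0067,0.03,0,-1,0,0,0.03,0,-1,0,0,0,0],
)

```text
time: 4.83
position: [0.5526, 0.2288, 0.0664]
tool_rot: [0.116, 0.993, -0.002, -0.005]
ft_force: [-0.9, -0.1, -0.6]
grip_width: 0.0864
grip_force: 0.0
```

```bash
python3 - <<'E'
from h import *
o=robot.get_obs(); p=np.array(o["position"]); M=R.from_quat(o["tool_rot"]).as_matrix()
print(p,M.round(3).tolist(), M.T@(np.array([.5585,.2254,.016])-p))
c=robot.camera("top"); s=robot.camera("scene")
for q in (c,s):
  for n in("bore","drive_gear"):
    print(n,[(np.round(d["at"],4),round(d["score"],2)) for d in robot.place_of(q,n)][:1])
u,v=proj(c,[.5585,.2254,.04])[0].astype(int); u2,v2=proj(s,[.5585,.2254,.04])[0].astype(int)
f=lambda im,x,y:cv2.resize(im[y-40:y+40,x-40:x+40,::-1],(400,400),interpolation=cv2.INTER_CUBIC)
cv2.imwrite("pics/pre.png",np.hstack([f(c["pixels"],u,v),f(s["pixels"],u2,v2)]))
E
```

```text
[0.55258693 0.22882235 0.06637705] [[-0.973, 0.23, -0.01], [0.23, 0.973, -0.002], [0.01, -0.004, -1.0]] [-0.00702769 -0.00175426  0.05031956]
bore [(array([0.5598, 0.2275, 0.0012]), 0.43)]
drive_gear [(array([0.5551, 0.222 , 0.0032]), 0.46)]
bore [(array([ 0.5568,  0.2251, -0.0009]), 0.73)]
drive_gear [(array([ 0.5549,  0.2212, -0.0016]), 0.66)]
```

View pics/pre.png

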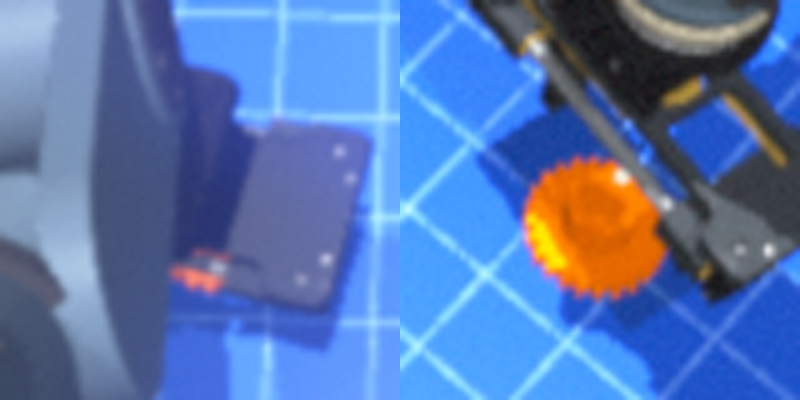

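The gear lies under the open gripper: in the right half its disc is centred near (598,228), between the fingers. I'll descend partway and check again.

Call:
servo_tool(
  rows=[-1,-0.0035,-0.001,0.02,0,-1,0,0,0.01,0,-1,0,0,0,0],
)

```text
time: 5.38
position: [0.5579, 0.2285, 0.0405]
tool_rot: [0.114, 0.993, -0.0, -0.001]
ft_force: [0.1, 0.5, -0.3]
grip_width: 0.0866
grip_force: 0.0
```

Call:
servo_tool(
  rows=[-1,0,0,0,0],
)

```text
time: 5.47
position: [0.5587, 0.2287, 0.0415]
tool_rot: [0.114, 0.993, -0.0, -0.0]
ft_force: [0.1, -0.3, -0.9]
grip_width: 0.0869
grip_force: 0.0
```

Call:
servo_tool(
  rows=[-1,-0.001,-0.0033,0.012,0,-1,0,0,0.0125,0,-0.5,0,0,0,0,0,0,0,0,0,0.6,0,0,0,0],
)

```text
time: 5.88
position: [0.5593, 0.225, 0.0165]
tool_rot: [0.115, 0.993, -0.0, -0.0]
ft_force: [0.1, 0.1, -0.1]
grip_width: 0.0744
grip_force: 0.0
```

Call:
servo_tool(
  rows=[1,0,0,0,0,1,0,0,0,0,1,0,0,0,0,1,0,0,0,0],
)

```text
time: 6.22
position: [0.5596, 0.2251, 0.0171]
tool_rot: [0.115, 0.993, 0.0, 0.0]
ft_force: [0.1, 0.7, 0.5]
grip_width: 0.0482
grip_force: 0.0
```

Call:
servo_tool(
  rows=[1,0,0,0,0,1,0,0,0,0,1,0,0,0,0,1,0,0,0,0],
)

```text
time: 6.55
position: [0.5595, 0.225, 0.017]
tool_rot: [0.115, 0.993, -0.0, 0.0]
ft_force: [-1.0, -0.1, 0.1]
grip_width: 0.0353
grip_force: 25.0
```

Call:
servo_tool(
  rows=[1,0,0,-0.02,0,1,0,0,-0.04,0,1,0,0,-0.04,0,1,-0.003,-0.025,-0.03,0,1,-0.0045,-0.038,-0.01,0],
)

```text
time: 6.97
position: [0.5559, 0.1644, 0.1618]
tool_rot: [0.112, 0.994, 0.002, 0.005]
ft_force: [0.8, -0.9, -0.7]
grip_width: 0.0353
grip_force: 25.0
```

Call:
servo_tool(
  rows=[1,-0.005,-0.038,0,0,1,-0.005,-0.038,0,0,1,-0.005,-0.038,0,0,1,-0.005,-0.038,0,0,1,-0.005,-0.038,0,0],
)

```text
time: 7.38
position: [0.5327, -0.0303, 0.1568]
tool_rot: [0.115, 0.993, 0.0, -0.0]
ft_force: [0.2, -0.4, -0.9]
grip_width: 0.035
grip_force: 25.0
```

Call:
servo_tool(
  rows=[1,-0.005,-0.038,0,0,1,-0.005,-0.038,0,0,1,-0.005,-0.038,0,0,1,-0.005,-0.038,0,0,1,0,0,0,0],
)

```text
time: 7.8
position: [0.519, -0.1889, 0.157]
tool_rot: [0.118, 0.993, -0.002, 0.002]
ft_force: [0.5, -0.5, -1.1]
grip_width: 0.0356
grip_force: 25.0
```

Call:
servo_tool(
  rows=[1,0,0,0,-6,1,0,0,0,-6,1,0,0,0,-6.5,1,0,0,0,0],
)

```text
time: 8.13
position: [0.518, -0.1811, 0.1565]
tool_rot: [-0.047, 0.999, 0.0, -0.0]
ft_force: [-0.3, -0.1, -0.8]
grip_width: 0.0356
grip_force: 25.0
```

```bash
cat > look.py <<'E'
from h import *
import sys
o=robot.get_obs(); p=np.array(o["position"]); M=R.from_quat(o["tool_rot"]).as_matrix()
print(p.round(4), o["ft_force"].round(1),o["moment"].round(2), "yaw y-axis",np.degrees(np.arctan2(-M[0,1],M[1,1])), "to shaft (tool axes)",(M.T@(np.array([.510,-.243,p[2]])-p)).round(4))
c=robot.camera("top"); s=robot.camera("scene")
for q in (c,s): print([(np.round(d["at"],4),round(d["score"],2)) for d in robot.place_of(q,"bore")][:2])
f=lambda im,x,y:cv2.resize(im[y-40:y+40,x-40:x+40,::-1],(400,400),interpolation=cv2.INTER_CUBIC)
def g(c): 
    u,v=proj(c,[.51,-.243,.12])[0].astype(int); return f(c["pixels"],u,v)
cv2.imwrite("pics/"+sys.argv[1],np.hstack([g(c),g(s)]))
E
python3 look.py a1.png
```

```text
[ 0.518  -0.1811  0.1565] [-0.3 -0.1 -0.8] [ 0.07 -0.02  0.01] yaw y-axis 5.415435611160841 to shaft (tool axes) [ 0.0138 -0.0608 -0.    ]
[]
[(array([ 0.5166, -0.1792,  0.1421]), 0.63)]
```

View pics/a1.png

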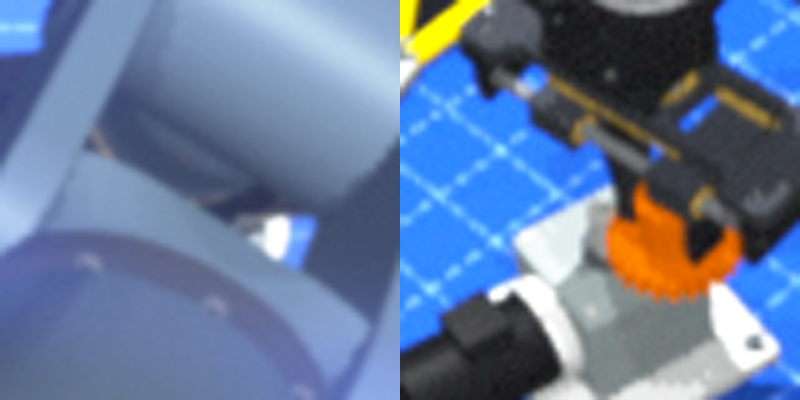

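The gear is held cleanly at right (675,245), just beside the shaft; the arm blocks the top view. Moving over the shaft.

Call:
servo_tool(
  rows=[1,0.005,-0.025,0,0,1,0.005,-0.025,0,0,1,0.003,-0.0108,0,0,1,0,0,0,0],
)

```text
time: 8.67
position: [0.5112, -0.2454, 0.1569]
tool_rot: [-0.045, 0.999, -0.001, 0.0]
ft_force: [0.1, 0.4, -1.3]
grip_width: 0.0353
grip_force: 25.0
```

Call:
servo_tool(
  rows=[1,0,0,0,0,1,0,0,0,0],
)

```text
time: 8.83
position: [0.5105, -0.2417, 0.1566]
tool_rot: [-0.046, 0.999, 0.001, -0.0]
ft_force: [-0.7, 0.6, -0.4]
grip_width: 0.0354
grip_force: 25.0
```

```bash
cat > off.py <<'E'
from h import *
o=robot.get_obs(); p=np.array(o["position"]); M=R.from_quat(o["tool_rot"]).as_matrix()
A=[]
for i in range(5):
    s=robot.camera("scene"); r=robot.place_of(s,"bore")
    if r and r[0]["score"]>.4: A.append(r[0]["at"])
A=np.array(A); m=np.median(A,0); print(p.round(4),m.round(4),A.std(0).round(4),"gear-TCP tool axes",(M.T@(m-p)).round(4))
# orange silhouette vs model: disc top/bottom circles
im=cv2.cvtColor(s["pixels"],cv2.COLOR_RGB2HSV); mask=((im[...,0]<20)&(im[...,1]>140)&(im[...,2]>90)).astype(np.uint8)
u,v=proj(s,[p[0],p[1],p[2]-.01])[0].astype(int); w=np.zeros_like(mask); w[v-25:v+28,u-28:u+28]=mask[v-25:v+28,u-28:u+28]
t=np.linspace(0,2*np.pi,90); best=[]
z0=p[2]-.0171
for dx in np.arange(-.006,.0061,.001):
  for dy in np.arange(-.006,.0061,.001):
    pts=np.vstack([proj(s,np.c_[p[0]+dx+.0335*np.cos(t),p[1]+dy+.0335*np.sin(t),0*t+z]) for z in(z0,z0+.012)])
    h=cv2.convexHull(pts.astype(np.float32))[:,0]; g=np.zeros_like(mask); cv2.fillPoly(g,[np.round(h*16).astype(np.int32)],1,shift=4)
    ys,xs=np.nonzero(w); low=w.copy()
    best.append(((g&~w&1).sum()*0.3+(w&(1-g)).sum(),dx,dy))
best.sort(); print(w.sum(),np.round(best[:5],4).tolist())
E
python3 off.py
```

```text
[ 0.5105 -0.2417  0.1566] [ 0.5112 -0.2415  0.1409] [0.0016 0.0019 0.0019] gear-TCP tool axes [-0.0007  0.0001  0.0157]
321 [[57.3, -0.004, -0.005], [58.3, -0.005, -0.003], [58.9, -0.003, -0.005], [58.9, -0.002, -0.003], [59.5, -0.004, -0.004]]
```

Call:
servo_tool(
  rows=[1,0.0003,-0.0013,0.01,0,1,0,0,0.009,0,1,0,0,0,0,1,0,0,0,0],
)

```text
time: 9.67
position: [0.51, -0.2439, 0.1365]
tool_rot: [-0.046, 0.999, 0.001, -0.001]
ft_force: [-0.4, 0.5, -0.6]
grip_width: 0.0354
grip_force: 25.0
```

Call:
servo_tool(
  rows=[1,0,0,0.002,0,1,0,0,0,0],
)

```text
time: 9.83
position: [0.5108, -0.2444, 0.1355]
tool_rot: [-0.046, 0.999, 0.0, -0.0]
ft_force: [0.4, -0.7, -0.5]
grip_width: 0.0352
grip_force: 25.0
```

Call:
servo_tool(
  rows=[1,0,0,0.002,0,1,0,0,0,0],
)

```text
time: 10.0
position: [0.5108, -0.2443, 0.1337]
tool_rot: [-0.047, 0.999, 0.0, -0.0]
ft_force: [-0.3, 0.1, -0.9]
grip_width: 0.0354
grip_force: 25.0
```

Call:
servo_tool(
  rows=[1,0,0,0.001,0,1,0,0,0,0],
)

```text
time: 10.17
position: [0.5108, -0.2443, 0.1328]
tool_rot: [-0.047, 0.999, -0.0, 0.0]
ft_force: [0.2, -0.0, -0.4]
grip_width: 0.0355
grip_force: 25.0
```

Call:
servo_tool(
  rows=[1,0.0005,0.001,0.001,0,1,0,0,0,0],
)

```text
time: 10.33
position: [0.51, -0.2431, 0.1317]
tool_rot: [-0.047, 0.999, 0.0, -0.0]
ft_force: [0.3, -0.7, -0.7]
grip_width: 0.0348
grip_force: 25.0
```

Call:
servo_tool(
  rows=[1,0,0,0.001,0,1,0,0,0,0],
)

```text
time: 10.5
position: [0.5101, -0.2433, 0.1307]
tool_rot: [-0.047, 0.999, 0.0, -0.0]
ft_force: [-0.2, 0.2, -1.0]
grip_width: 0.0352
grip_force: 25.0
```

Call:
servo_tool(
  rows=[1,0,0,0.001,0,1,0,0,0,0],
)

```text
time: 10.67
position: [0.5102, -0.2434, 0.1297]
tool_rot: [-0.046, 0.999, 0.0, -0.0]
ft_force: [-0.5, -0.1, -1.5]
grip_width: 0.0353
grip_force: 25.0
```

Call:
servo_tool(
  rows=[1,0,0,0.002,0,1,0,0,0,0],
)

```text
time: 10.83
position: [0.5103, -0.2434, 0.1275]
tool_rot: [-0.046, 0.999, 0.0, 0.0]
ft_force: [1.3, 0.7, -0.9]
grip_width: 0.0353
grip_force: 25.0
```

Call:
servo_tool(
  rows=[1,0,0,0.002,0,1,0,0,0,0],
)

```text
time: 11.0
position: [0.5103, -0.2434, 0.1255]
tool_rot: [-0.046, 0.999, 0.0, 0.0]
ft_force: [0.6, 0.1, -1.7]
grip_width: 0.035
grip_force: 25.0
```

The gear's underside is now well below the shaft's end with no axial force, so the flats match. Sliding on down.

Call:
servo_tool(
  rows=[1,0,0,0.003,0,1,0,0,0.003,0,1,0,0,0,0],
)

```text
time: 11.25
position: [0.5103, -0.2433, 0.1192]
tool_rot: [-0.046, 0.999, 0.0, 0.0]
ft_force: [1.0, 0.1, -0.7]
grip_width: 0.0352
grip_force: 25.0
```

Call:
servo_tool(
  rows=[1,0,0,0.004,0,1,0,0,0.004,0,1,0,0,0.004,0,1,0,0,0,0],
)

```text
time: 11.58
position: [0.5103, -0.2433, 0.107]
tool_rot: [-0.046, 0.999, 0.0, -0.0]
ft_force: [1.3, -0.1, -1.6]
grip_width: 0.0354
grip_force: 25.0
```

Call:
servo_tool(
  rows=[1,0,0,0.002,0,1,0,0,0.001,0,1,0,0,0,0],
)

```text
time: 11.83
position: [0.5103, -0.2434, 0.1046]
tool_rot: [-0.046, 0.999, 0.0, 0.0]
ft_force: [1.3, 0.8, -2.1]
grip_width: 0.0355
grip_force: 25.0
```

Call:
servo_tool(
  rows=[1,0,0,0.001,0,1,0,0,0,0],
)

```text
time: 12.0
position: [0.5103, -0.2434, 0.1038]
tool_rot: [-0.047, 0.999, -0.0, 0.0]
ft_force: [1.5, 0.2, -1.0]
grip_width: 0.0349
grip_force: 25.0
```

Call:
servo_tool(
  rows=[1,0,0,0.0008,0,1,0,0,0,0],
)

```text
time: 12.17
position: [0.5103, -0.2434, 0.103]
tool_rot: [-0.046, 0.999, -0.0, 0.0]
ft_force: [1.8, 0.4, -0.6]
grip_width: 0.0352
grip_force: 25.0
```

Call:
servo_tool(
  rows=[1,0,0,0.0005,0,1,0,0,0,0],
)

```text
time: 12.33
position: [0.5104, -0.2434, 0.1029]
tool_rot: [-0.047, 0.999, -0.0, 0.0]
ft_force: [1.4, 0.4, 3.2]
grip_width: 0.0353
grip_force: 25.0
```

Upward force appears at TCP z 0.103, exactly where the shoulder should be. Releasing and retreating.

Call:
servo_tool(
  rows=[0.2,0,0,0,0,-0.3,0,0,0,0,-0.6,0,0,0,0,-0.6,0,0,0,0,-0.6,0,0,0,0],
)

```text
time: 12.75
position: [0.5098, -0.2433, 0.1022]
tool_rot: [-0.047, 0.999, 0.0, -0.0]
ft_force: [-0.5, -0.4, -0.1]
grip_width: 0.0541
grip_force: 0.0
```

Call:
servo_tool(
  rows=[-0.6,0,0,0,0,-0.6,0,0,-0.02,0,-0.6,0,0,-0.04,0,-0.6,0,0,-0.04,0,-0.6,0,0.03,-0.03,0],
)

```text
time: 13.17
position: [0.5099, -0.2192, 0.235]
tool_rot: [-0.045, 0.999, -0.003, 0.003]
ft_force: [1.6, 0.2, 0.1]
grip_width: 0.0695
grip_force: 0.0
```

Call:
servo_tool(
  rows=[-0.6,0,0.04,0,0,-0.6,0,0.04,0,0,-0.6,0,0.04,0,0,-0.6,0,0.04,0,0,-0.6,0,0,0,0],
)

```text
time: 13.58
position: [0.4896, -0.0481, 0.2317]
tool_rot: [-0.049, 0.999, 0.002, -0.002]
ft_force: [-0.1, -0.5, -0.1]
grip_width: 0.0697
grip_force: 0.0
```

```bash
python3 look.py fin.png
```

```text
[ 0.4896 -0.0481  0.2317] [-0.1 -0.5 -0.1] [0.03 0.1  0.05] yaw y-axis 5.6463917864986595 to shaft (tool axes) [-0.0012 -0.196  -0.0009]
[(array([ 0.5102, -0.2428,  0.0895]), 0.66)]
[(array([ 0.5129, -0.2447,  0.0876]), 0.63)]
```

View pics/fin.png

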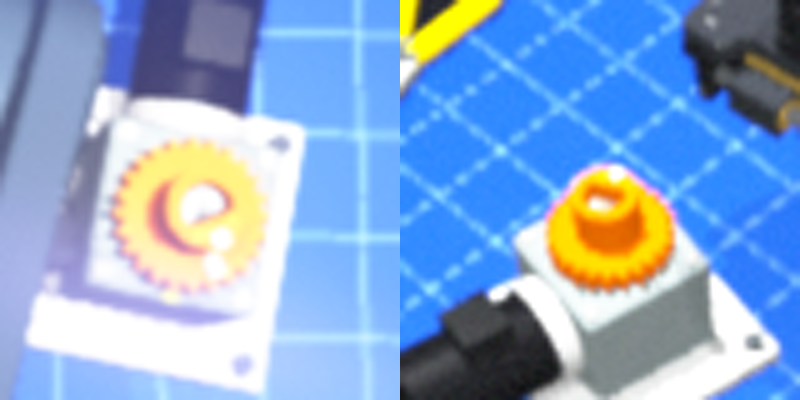

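The gear sits level and hub up on the gearbox: left half centred near (190,215), right half (610,230). The shaft shows inside its bore, the stripe faces the shaft's flat, and the gripper is clear.

```bash
python3 -c "
from rig import robot
print(robot.hand_in())"
```

```text
the job is handed in; nothing more can be done
None
```

The orange gear is on the D-shaft, hub up and seated against the shoulder, and the gripper has let go and is clear. It slid down with no more than about 3 N on the wrist, and the job was handed in at about 14 s (no verdict was returned).

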